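Hook the filled seed-sample case shut

ROBOT

A 6-joint arm with a two-finger parallel gripper is mounted at the origin on the work surface. World frame = base frame: x ahead of the robot, y to its left, z up, the work surface at z = 0. Lengths are in m, angles in rad, forces in N, time in s.
With the tool pointing down it reaches from about 0.35 to 0.925 m from the base axis. Payload 6.4 kg.
Tool frame: the origin (TCP) lies at the very end of the fingers, on their centre line; the grasp point (between the pads) lies env.hold_point_z behind it (env.hold_point_z is the distance from the TCP to the grasp point, in m); x points along the fingers, y is the direction in which the jaws open and shut, and the axes are right-handed (so a half turn about x gives the same grasp; the last joint's range is limited). The gripper opens to 85 mm and grips with 20 to 120 N. Pads are 22 mm wide; open, the fingers measure 114 mm over their backs; the gripper's body (76 mm by 85 mm) begins 54 mm behind the grasp point. The pads swing forward as they close: fully open they stand 13 mm farther back than shut.
Start: joints at [-1.464, 0.245, 1.558, -0, 1.339, -0.174], TCP at [0.18, -0.625, 0.231] pointing down, gripper open.
Joint ranges: [-3.13, 3.13], [-1.02, 2.26], [0.13, 2.54], [-0.95, 4.09], [0.21, 2.88], [-2.74, 2.74]. Speed limits (rad/s): [2.57, 2.57, 3.14, 3.14, 3.14, 3.14].

INTERFACE

Orientations are given as a rotation vector (axis times angle).
In Python, from bench import env, cams, ticket gives the robot as it stands.
- The arm moves only by the tool play_rows, never from a script. Its arguments are lists of equal length, an entry for each row: "linear": the shift along the tool's x, y, z in m, a list of three; "turn": the turn about the tool's x in rad; "grip": the closure, from -1 (fully open) to 1 (shut), so that 0 is half open. A call has 1 to 8 rows; each row is the pose to reach, as a shift and turn from the pose commanded when the call began, along the tool's axes at that moment; what a row does not reach only later rows make up. A row lasts 1/12 s, in which the tool goes at most 41.7 mm and 7.16 degrees, less where a joint would pass 70% of its speed; a pose out of reach is approached as far as the arm can. A call with a gripper value outside its range is refused whole. The fingers move at their own pace and stop on an object; "grip_force" is the grip in N (left out, the last holds). Time passes only in rows, so rows that repeat a pose let the fingers close. It gives the time, the measured TCP pose, the force and the opening at its end, in the units of the state.
- env.sense(): the state, without advancing time (a new reading comes with each control period).
- cams.get_image(name): name is "scene" or "top" or "wrist"; returns the picture (384x512x3 uint8, red, green, blue); there is no depth.
- cams.camera_model(name): a dict with "K" (3x3 intrinsics, pixels), "rvec" (rotation vector, rad) and "tvec" (3), from world to camera coordinates, as OpenCV has them; the wrist camera has in their place "tool_from_camera" (4x4, takes a point from camera to tool coordinates, whose origin is the TCP and whose axes are the tool frame's). Camera axes: x right, y down, z forward; pixel columns grow to the right and rows downward; lengths in m; the calibration is good to about 2 mm. The wrist camera is an equidistant fisheye: a pixel r from the principal point sees the ray r / f radians off the axis. A picture is of the moment at which its call begins: read the wrist's pose just before it. camera_model takes no time and is no camera call.
- ticket.job_done(): hands the job in, once; it reports no verdict.
The state is a dict: "time": time; "joint_positions": joint angles; "joint_vel": joint speeds; "joint_torque": joint torques, N m; "eef_pos": TCP position; "orientation": TCP orientation; "contact_force": force on the tool from outside, world axes, zero at the start; "ft_torque": the same for the moment, N m; "width": opening from 0.0 (shut) to 1.0 (fully open).
Only numpy, scipy, OpenCV 4.12 (cv2) and the standard library are available. Lean on these libraries where they do the work, as an engineer would, in place of code of your own. Each camera call takes 0.05 s, during which the arm holds its last target. There are 200 camera calls.

TASK

The larger of the two grey sample cases is full and ready for storage: swing the hook on its lid round until it sits fully home in its catch, and let go. The smaller case is still being filled, so leave its hook as it is.

Things in the scene. Friction and masses are not known exactly. Their poses are not given: they have to be found in the camera images.
- large_case: larger grey steel case, 220 (x) x 270 (y) x 110 mm high, fixed; origin: centre of underside; x points away from its front carrying handle. On the lid in its frame: pivot pin at x 0, y +50 mm; catch at x 0, y -50 mm, a steel bracket 18 mm wide along y, x -19 to +19, 22 mm high, open to -x. Loose clear dish, 60 mm across, 14 mm high, in the lid's +x -y corner, off the hook's path
- large_hook (a joint): steel hook on the LARGE case's lid: flat bar 12 mm wide, 108 mm long from its upright pivot pin, 8 to 14 mm above the lid, turning level. Rad: 0 = closed, against the back of the catch (hard stop), lying from pin along the case's -y; grows clockwise seen from above as it opens towards the case's -x, to 1.9; starts 0.8 to 1.7. Light friction (about 1 N at the knob), no spring, stays where left
- large_hook_knob (a point): centre of the top of the upright round black knob on the large case's hook; 18 mm in diameter, 55 mm from the pivot pin, fixed to the bar, standing on it from 14 to 51 mm above the lid (top 161 mm above the table): 37 mm to grip; fingers beside it can also pass the bar down to near the lid
- small_hook_knob (a point): centre of the top of the black knob (14 mm in diameter, top 131 mm above the table) on the hook of the SMALL grey case, 150 x 190 x 80 mm high; that hook is alike, four fifths the size, and open too. Leave it where it is (not shifted by 12 mm)

How it is judged:
At the end, for the whole second after the job is handed in: the large case's hook is at rest in its catch, within 0.17 rad (about 10 degrees) of fully closed, and the small case's hook knob is within 12 mm of where it started (value of joint large_hook below 0.17 rad and velocity of joint large_hook between -0.05 and 0.05 rad/s and distance of small_hook_knob from where it was at the start of the episode below 0.012 m); the robot touches nothing.
It fails at once if the small case's hook is moved (its knob shifted by 12 mm or more) (distance of small_hook_knob from where it was at the start of the episode above 0.012 m).
It also fails if it takes over 35 s, if anything falls off the work surface, if the arm or the gripper's body presses on something with over 40 N, if the wrist force passes 120 N, or if a joint passes its speed limit or range.

## Working session

There is one attempt and no reset: what is moved stays moved. The work goes in short steps, Python scripts to look and compute and a tool call to move; the robot and the scene stay as the last step left them, time stands still between calls to the robot, and variables do not carry over. Pictures are saved under pics/ and viewed, about 8 in all and at most 12, crops included, and the job is handed in when it is done.

Besides the shell and the picture viewer there is one more tool, called after "Call:" in YAML: its name, and indented under it one key for each argument. play_rows: Moves the arm, as the interface text tells. Its arguments: {"type":"object","properties":{"linear":{"type":"array","items":{"type":"array","items":{"type":"number"}}},"turn":{"type":"array","items":{"type":"number"}},"grip":{"type":"array","items":{"type":"number"}},"grip_force":{"type":"number"}},"required":["linear","turn","grip"]}

```bash
mkdir -p pics; ls; python3 - <<'E'
from bench import env,cams
import cv2,numpy as np
s=env.sense(); print(s, env.hold_point_z)
for n in("scene","top"):
    im=cams.get_image(n); cv2.imwrite(f"pics/{n}0.png",im[:,:,::-1]); print(n,cams.camera_model(n))
print(cams.camera_model("wrist"))
E
```

```text
pics
{'time': 0.0, 'joint_positions': array([-1.46408648e+00,  2.45800941e-01,  1.55903217e+00,  2.64734748e-05,
        1.33868474e+00, -1.74095298e-01]), 'joint_vel': array([ 3.90631854e-04, -5.40316085e-04,  1.00778882e-03,  1.68353203e-03,
        2.48130656e-03, -7.24478934e-05]), 'joint_torque': array([-1.59289734e-04, -4.29515076e+01, -3.26127827e+01, -1.91503827e-04,
        5.35069092e-03, -1.59259262e-06]), 'eef_pos': array([ 0.18008854, -0.62397165,  0.23017896]), 'orientation': array([ 2.07187287,  0.29481514, -2.07168331]), 'contact_force': array([-0.35103315,  0.44230098, -0.35932273]), 'ft_torque': array([0.02001236, 0.00834185, 0.02043216]), 'width': 1.0021375643556936} 0.0187
scene {'K': array([[450.35002587,   0.        , 247.84876617],
       [  0.        , 450.35002587, 202.31956315],
       [  0.        ,   0.        ,   1.        ]]), 'rvec': array([ 1.92836206,  1.2406728 , -0.61773428]), 'tvec': array([-0.26283618, -0.22638786,  1.58723827])}
top {'K': array([[467.33531978,   0.        , 256.11710086],
       [  0.        , 467.33531978, 191.73250452],
       [  0.        ,   0.        ,   1.        ]]), 'rvec': array([ 2.13915015, -2.15062204,  0.15426199]), 'tvec': array([0.0349609 , 0.57867984, 1.21099564])}
{'K': array([[297.31863964,   0.        , 260.14929136],
       [  0.        , 297.31863964, 192.497634  ],
       [  0.        ,   0.        ,   1.        ]]), 'tool_from_camera': array([[ 3.64831178e-04, -2.86653629e-01,  9.58034219e-01,
        -1.41992696e-01],
       [ 9.99999289e-01,  1.19217098e-03, -2.41022509e-05,
         6.42347400e-04],
       [-1.13523160e-03,  9.58033546e-01,  2.86653860e-01,
        -7.11657592e-02],
       [ 0.00000000e+00,  0.00000000e+00,  0.00000000e+00,
         1.00000000e+00]])}
```

View pics/top0.png

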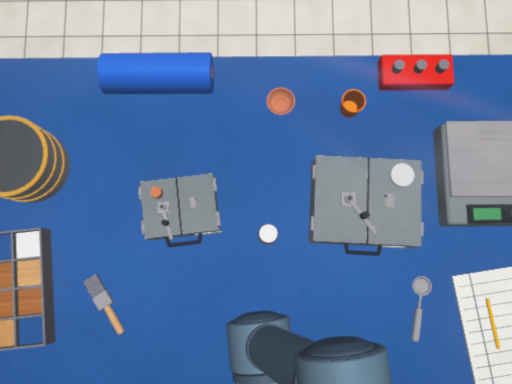

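View pics/scene0.png

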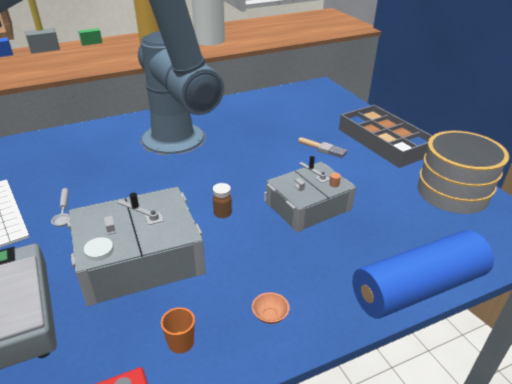

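```bash
cat > h.py <<'E'
import numpy as np,cv2
from bench import env,cams
from scipy.spatial.transform import Rotation as R
def ray(n,uv,z):
    m=cams.camera_model(n);Rm=R.from_rotvec(m["rvec"]).as_matrix();C=-Rm.T@m["tvec"]
    d=Rm.T@np.linalg.inv(m["K"])@[*uv,1]
    return C+d*(z-C[2])/d[2]
def proj(n,P):
    m=cams.camera_model(n)
    return cv2.projectPoints(np.atleast_2d(np.float64(P)),m["rvec"],m["tvec"],m["K"],None)[0][:,0]
E
python3 - <<'E'
from h import *
im=cv2.imread("pics/top0.png")[145:260,300:435]
a=cv2.resize(im,None,fx=5.5,fy=5.0,interpolation=cv2.INTER_CUBIC)[:,:]
cv2.imwrite("pics/crop1.png",cv2.resize(im,None,fx=5,fy=5,interpolation=cv2.INTER_CUBIC))
for uv,z in (((349,199),.125),((389,200),.132),((365,215),.161),((315,157),.11),((422,163),.11),((421,246),.11),((313,241),.11),((165,223),.131)): print(uv,ray("top",uv,z).round(4))
print(proj("top",[[.18,-.625,.23],[0,0,0]]))
E
```

```text
(349, 199) [ 0.5471 -0.2     0.125 ]
(389, 200) [ 0.5432 -0.2976  0.132 ]
(365, 215) [ 0.5034 -0.23    0.161 ]
(315, 157) [ 0.658  -0.1196  0.11  ]
(422, 163) [ 0.6408 -0.3926  0.11  ]
(421, 246) [ 0.4301 -0.3782  0.11  ]
(313, 241) [ 0.4439 -0.1096  0.11  ]
(165, 223) [0.4891 0.2569 0.131 ]
[[561.23870716 360.31119867]
 [269.60886228 415.0508376 ]]
```

View pics/crop1.png

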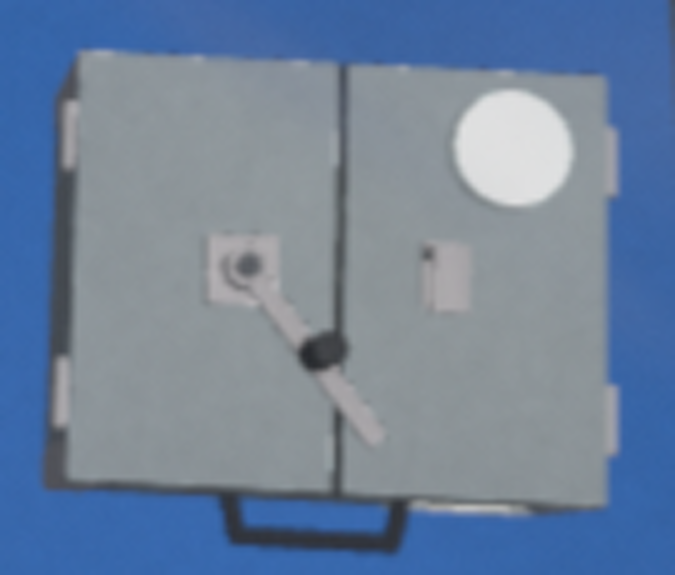

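```bash
python3 - <<'E'
from h import *
f=lambda x,y:(300+x/5-.4,145+y/5-.4)
c=np.array([ray("top",f(*p),.11)[:2] for p in((80,52),(607,78),(607,507),(68,480))])
L=np.array([[.11,.135],[.11,-.135],[-.11,-.135],[-.11,.135]])
r,rs=R.align_vectors(np.c_[c-c.mean(0),np.zeros(4)],np.c_[L,np.zeros(4)]);yaw=r.as_euler('zyx')[0]
print("centre",c.mean(0),"yaw",yaw,"res",rs)
Rm=r.as_matrix()[:2,:2]; loc=lambda p:Rm.T@(p[:2]-c.mean(0))
pin=ray("top",f(248,265),.128);k=ray("top",f(331,347),.161);tip=ray("top",f(375,442),.124);ca=ray("top",f(447,276),.132)
for n,p in(("pin",pin),("knob",k),("tip",tip),("catch",ca)):print(n,p.round(4),loc(p).round(4))
P=np.array([0,.05])
for n,p in(("knob",k),("tip",tip)):
    d=loc(p)-P;print(n,np.hypot(*d),np.arctan2(-d[0],-d[1]))
for q in(.8,.87,.95,0): 
    w=c.mean(0)+Rm@(P+.055*np.array([-np.sin(q),-np.cos(q)])); print(q,w.round(4),proj("scene",[*w,.161]),proj("top",[*w,.161]))
E
```

```text
centre [ 0.54657259 -0.25000043] yaw -0.054862359703986334 res 0.0018438346432652641
pin [ 0.5502 -0.2     0.128 ] [0.0009 0.0501]
knob [ 0.5058 -0.232   0.161 ] [-0.0417  0.0157]
tip [ 0.4622 -0.2605  0.124 ] [-0.0837 -0.0152]
catch [ 0.5437 -0.2977  0.132 ] [-0.0003 -0.0478]
knob 0.053959280743901175 0.8825160380336128
tip 0.10606274977523623 0.9092956743872367
0.8 [ 0.5078 -0.2362] [[132.34739746 195.14087516]] [[367.49583337 213.16489716]]
0.87 [ 0.5054 -0.2332] [[133.39019024 194.26427787]] [[366.29261779 214.1745428 ]]
0.95 [ 0.5029 -0.2296] [[134.6857673  193.30795872]] [[364.83013511 215.22022791]]
0 [ 0.5463 -0.255 ] [[127.90861353 206.43133583]] [[374.64578976 197.27895721]]
```

```bash
cat > goto.py <<'E'
from h import *; import sys
x,y,z=map(float,sys.argv[1:4]); s=env.sense(); T=R.from_rotvec(s["orientation"]); M=T.as_matrix()
n=np.array([np.cos(-.495),np.sin(-.495),0]); d=M.T@n
print("tool axes cols\n",M.round(3)); print("shift",(M.T@(np.array([x,y,z])-s["eef_pos"])).round(4),"turn to align +y",np.arctan2(d[2],d[1]),"-y",np.arctan2(-d[2],-d[1]),"q6",s["joint_positions"][5],"t",s["time"],s["eef_pos"],s["contact_force"])
E
python3 goto.py .467 -.212 .23
```

```text
tool axes cols
 [[-0.     0.277 -0.961]
 [ 0.002 -0.961 -0.277]
 [-1.    -0.002 -0.   ]]
shift [ 0.001  -0.3164 -0.3899] turn to align +y -0.7949609300735634 -y 2.34663172351623 q6 -0.17409781407911243 t 0.1 [ 0.1800957  -0.62401455  0.23030123] [ 0.15973984  0.26379004 -0.0701993 ]
```

Call:
play_rows:
  linear:
    - [0, -0.04, -0.049]
    - [0, -0.08, -0.098]
    - [0, -0.12, -0.147]
    - [0, -0.16, -0.196]
    - [0, -0.2, -0.245]
    - [0, -0.24, -0.294]
    - [0, -0.28, -0.343]
    - [0, -0.316, -0.39]
  turn: [-0.1, -0.2, -0.3, -0.4, -0.5, -0.6, -0.7, -0.795]
  grip: [1, 1, 1, 1, 1, 1, 1, 1]
  grip_force: 40

```text
time: 0.77
eef_pos: [0.3707, -0.3486, 0.2309]
orientation: [1.561, 0.936, -1.561]
contact_force: [0.5, -0.1, -0.5]
width: -0.002
```

```bash
python3 goto.py .467 -.212 .18
```

```text
tool axes cols
 [[-0.     0.882 -0.471]
 [ 0.    -0.471 -0.882]
 [-1.    -0.    -0.   ]]
shift [ 0.051   0.0206 -0.1659] turn to align +y 0.0044538940267120145 -y -3.137138759563081 q6 -0.48736395049463305 t 0.7667 [ 0.37067507 -0.34860303  0.2309352 ] [ 0.50386639 -0.12299725 -0.49717177]
```

Call:
play_rows:
  linear:
    - [0, 0.005, -0.04]
    - [0, 0.01, -0.08]
    - [0, 0.016, -0.12]
    - [0, 0.02, -0.15]
    - [0, 0.02, -0.15]
    - [0, 0.02, -0.15]
    - [0, 0.02, -0.15]
  turn: [0, 0, 0, 0, 0, 0, 0]
  grip: [1, 1, 1, 1, 1, 1, 1]

```text
time: 1.35
eef_pos: [0.4587, -0.2282, 0.231]
orientation: [1.563, 0.933, -1.564]
contact_force: [-0.0, 0.0, -0.4]
width: 0.001
```

```bash
python3 goto.py .467 -.212 .133; python3 - <<'E'
from h import *
im=cams.get_image("wrist"); cv2.imwrite("pics/w1.png",im[:,:,::-1])
E
```

```text
tool axes cols
 [[-0.001  0.88  -0.475]
 [ 0.    -0.475 -0.88 ]
 [-1.    -0.001  0.   ]]
shift [ 0.098  -0.0003 -0.0182] turn to align +y 0.00019128676395729688 -y -3.141401366825836 q6 -0.18818705791787108 t 1.35 [ 0.45870864 -0.22822704  0.23097143] [-0.04258822  0.04177906 -0.35197062]
```

View pics/w1.png

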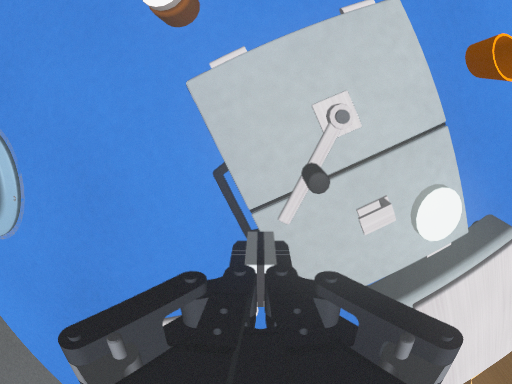

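```bash
cat >> h.py <<'E'
def wproj(P):
    s=env.sense();m=cams.camera_model("wrist");T=m["tool_from_camera"];K=m["K"]
    M=R.from_rotvec(s["orientation"]).as_matrix();o=[]
    for p in P:
        c=T[:3,:3].T@(M.T@(np.array(p)-s["eef_pos"])-T[:3,3]);th=np.arctan2(np.hypot(c[0],c[1]),c[2]);a=np.arctan2(c[1],c[0])
        o.append([K[0,2]+K[0,0]*th*np.cos(a),K[1,2]+K[1,1]*th*np.sin(a)])
    return np.array(o).round(1)
E
python3 - <<'E'
from h import *
print(wproj([[.5055,-.2327,.161],[.5055,-.2327,.124],[.5493,-.2001,.126],[.5437,-.2977,.132]]))
E
```

```text
[[319.5 178.5]
 [311.3 168.1]
 [340.2 111.7]
 [378.8 212.9]]
```

Call:
play_rows:
  linear:
    - [0, 0, -0.0135]
    - [0.03, 0, -0.0135]
    - [0.06, 0, -0.0135]
    - [0.085, 0, -0.0135]
    - [0.098, 0, -0.0135]
    - [0.098, 0, -0.0135]
    - [0.098, 0, -0.0135]
  turn: [0, 0, 0, 0, 0, 0, 0]
  grip: [1, 1, 1, 1, 1, 1, 1]

```text
time: 1.98
eef_pos: [0.4646, -0.2171, 0.1329]
orientation: [1.565, 0.933, -1.566]
contact_force: [0.6, 0.5, 0.7]
width: 0.003
```

```bash
python3 goto.py .5256 -.2438 .133; python3 - <<'E'
from h import *
im=cams.get_image("wrist"); cv2.imwrite("pics/w2.png",im[:,:,::-1])
E
```

```text
tool axes cols
 [[-0.001  0.879 -0.477]
 [ 0.001 -0.477 -0.879]
 [-1.    -0.001 -0.   ]]
shift [-0.0002  0.0663 -0.0056] turn to align +y -0.0019401285093358894 -y 3.1396525250804572 q6 -0.1614444906791898 t 1.9833 [ 0.46461215 -0.21709178  0.13289872] [0.64653964 0.54028579 0.70281139]
```

View pics/w2.png

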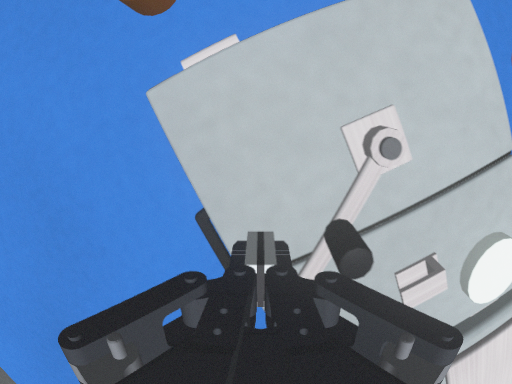

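Call:
play_rows:
  linear:
    - [0, 0.01, 0]
    - [0, 0.018, 0]
    - [0, 0.025, 0]
    - [0, 0.032, -0.001]
    - [0, 0.039, -0.002]
    - [0, 0.046, -0.003]
    - [0, 0.052, -0.003]
    - [0, 0.052, -0.003]
  turn: [0, 0, 0, 0, 0, 0, 0, 0]
  grip: [1, 1, 1, 1, 1, 1, 1, 1]

```text
time: 2.7
eef_pos: [0.5139, -0.2389, 0.1335]
orientation: [1.564, 0.932, -1.563]
contact_force: [0.3, 0.3, -0.8]
width: -0.001
```

```bash
python3 goto.py .5256 -.2438 .133; python3 - <<'E'
from h import *
im=cams.get_image("wrist"); cv2.imwrite("pics/w3.png",im[:,:,::-1])
E
```

```text
tool axes cols
 [[ 0.001  0.88  -0.475]
 [-0.    -0.475 -0.88 ]
 [-1.     0.001 -0.   ]]
shift [ 0.0005  0.0127 -0.0012] turn to align +y 0.00016464297617079258 -y -3.1414280106136223 q6 -0.14071814889100445 t 2.7 [ 0.51388611 -0.23885402  0.1334569 ] [ 0.28343022  0.27383095 -0.75534633]
```

View pics/w3.png

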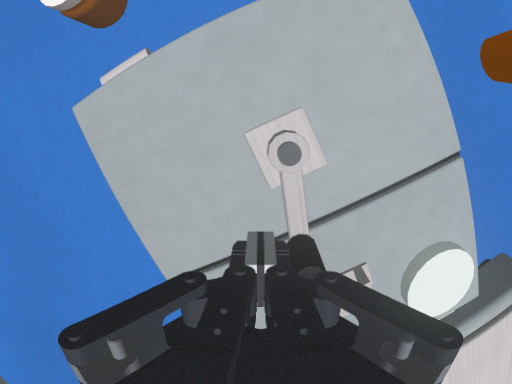

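Call:
play_rows:
  linear:
    - [0, 0.004, -0.001]
    - [0, 0.007, -0.001]
    - [0, 0.01, -0.001]
    - [0, 0.012, -0.001]
    - [0, 0.014, -0.001]
    - [0, 0.014, -0.001]
  turn: [0, 0, 0, 0, 0, 0]
  grip: [1, 1, 1, 1, 1, 1]

```text
time: 3.25
eef_pos: [0.5257, -0.2443, 0.1333]
orientation: [1.564, 0.933, -1.563]
contact_force: [-0.5, 0.3, -0.8]
width: -0.0
```

Call:
play_rows:
  linear:
    - [0, 0.001, 0]
    - [0, 0.002, 0]
    - [0, 0.002, 0]
    - [0, 0.002, 0]
  turn: [0, 0, 0, 0]
  grip: [1, 1, 1, 1]

```text
time: 3.58
eef_pos: [0.5272, -0.2452, 0.1333]
orientation: [1.564, 0.933, -1.564]
contact_force: [-0.3, 0.5, 0.2]
width: 0.001
```

No stop contact yet; continue in small increments.

Call:
play_rows:
  linear:
    - [0, 0.001, 0]
    - [0, 0.002, 0]
    - [0, 0.003, 0]
    - [0, 0.003, 0]
  turn: [0, 0, 0, 0]
  grip: [1, 1, 1, 1]

```text
time: 3.92
eef_pos: [0.5279, -0.2454, 0.1332]
orientation: [1.562, 0.939, -1.568]
contact_force: [-9.6, 5.6, 6.3]
width: -0.002
```

```bash
python3 - <<'E'
from h import *
a=cams.get_image("wrist")[100:384,150:470]; b=cams.get_image("top")[150:250,310:430]
cv2.imwrite("pics/w4.png",np.hstack([cv2.resize(a[:,:,::-1],(400,355)),cv2.resize(b[:,:,::-1],(400,355))]))
E
```

```text
(no output)
```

View pics/w4.png

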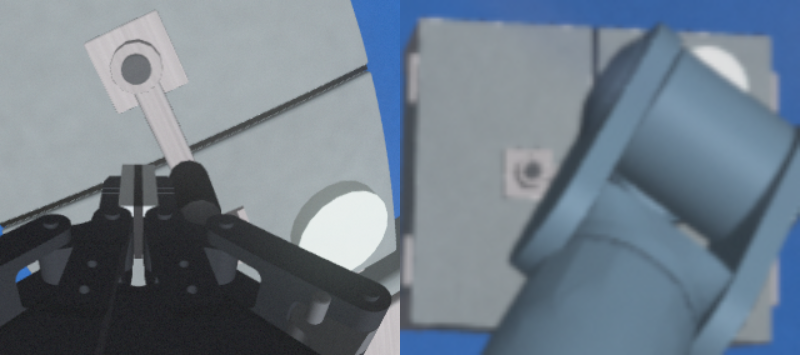

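Call:
play_rows:
  linear:
    - [0, -0.01, 0]
    - [0, -0.025, 0]
    - [0, -0.03, 0]
    - [-0.03, -0.03, 0]
    - [-0.065, -0.03, 0]
    - [-0.1, -0.03, 0]
    - [-0.12, -0.03, 0]
    - [-0.12, -0.03, 0]
  turn: [0, 0, 0, 0, 0, 0, 0, 0]
  grip: [1, 1, 1, 1, 1, 1, 1, 1]

```text
time: 4.68
eef_pos: [0.5061, -0.2344, 0.2601]
orientation: [1.565, 0.921, -1.556]
contact_force: [0.5, -0.3, -0.8]
width: -0.002
```

Call:
play_rows:
  linear:
    - [0, -0.035, 0]
    - [0, -0.07, 0]
    - [0, -0.1, 0]
    - [0, -0.1, 0]
    - [0, -0.1, 0]
  turn: [0, 0, 0, 0, 0]
  grip: [1, 1, 1, 1, 1]

```text
time: 5.1
eef_pos: [0.4147, -0.1843, 0.2528]
orientation: [1.564, 0.932, -1.564]
contact_force: [-0.2, -0.4, 1.0]
width: 0.002
```

```bash
python3 - <<'E'
from h import *
print(env.sense()["eef_pos"])
P=np.array([[.5463,-.255,.161],[.5493,-.2001,.126],[.5437,-.2977,.132]]);print(wproj(P),proj("scene",P))
a=cams.get_image("wrist"); b=cams.get_image("scene")[150:310,50:370]
cv2.imwrite("pics/w5.png",np.hstack([cv2.resize(a[40:330,180:,::-1],(400,350)),cv2.resize(b[:120,:137,::-1],(400,350))]))
E
```

```text
[ 0.41469704 -0.18433363  0.25277253]
[[423.9 193.7]
 [391.7 133.7]
 [418.9 220.8]] [[127.90560972 206.4325313 ]
 [154.20407456 213.08255176]
 [110.81812932 220.78635809]]
```

View pics/w5.png

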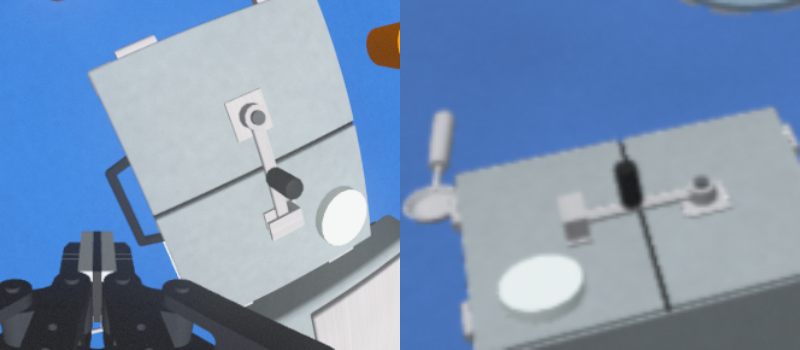

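```bash
python3 -c "
from bench import env,ticket
s=env.sense();print(s['time'],s['contact_force'],abs(s['joint_vel']).max());print(ticket.job_done())"
```

```text
5.2 [ 0.51265673  0.22408979 -0.75254882] 0.02097196708274294
the job is handed in; nothing more can be done
None
```

I closed the large case's hook by pushing its knob sideways with the closed fingers until it met the stop. I then backed off, lifted clear and handed the job in at 5.2 s, with the arm touching nothing.

- **Hook closed:** At the stop the wrist force rose to about 13 N, and the fingers had stalled about 2.8 mm past the predicted contact point. In the final scene picture the bar lies in the catch. The knob top is at about pixel (127.7, 206.6), against (127.9, 206.4) predicted for fully closed.
- **Small case:** The arm never went near its hook. I did not measure that knob again at the end.
- **Disagreement:** The wrist camera placed the pin about 5 pixels (roughly 3 mm) from where the top camera had put it. I shifted the push path sideways to allow for this.

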